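# Spent filters and used test trays to the collection bay

### The job

Clear the day's waste: turn both spent filter cartridges out of their bayonet sockets and put them in the orange tote, together with every used test-strip tray (the ones with coloured dots). Then roll the loaded tote along the track, without lifting it off the rollers, until it is fully home against the buffer of the green collection bay. Leave the blue unused tray and everything else on the bench where it is.

Things in the scene. Friction and masses are not known exactly. Their poses are not given: they have to be found in the camera images.
- track: roller track fixed on the bench, along its own y (left-right), 620 mm long, 12 free steel rollers, tops 45 mm above the bench. Origin: on the bench under its middle. Side rails 58 mm high, outer faces at x = -110 and 110. At +y the green bay: cheeks from y 40 to 310 mm (top 103 mm above bench), inner faces at x = -102 and 102, black buffer face at y = 292. The -y end is open
- bay_home (a point): where the tote's origin is when the tote is fully home against the buffer: on the track's centre line at y = 160 mm of the track, at the height of the roller tops (45 mm). Axes as the track's
- tote: orange open tote on the rollers at the loading end, 190 mm (x) by 260 mm (y) by 60 mm high outside, walls and floor 5 mm, 400 g. Origin: centre of its underside. It rolls along the track's y axis, 3 mm play to the rails on each side; its short end walls (y = -130 and +130 mm) carry a yellow strip
- manifold: grey pipe with two bayonet sockets 150 mm apart along its x axis (the pipe), fixed on the bench at the left. Origin: on the bench midway. A cartridge unlocks anticlockwise seen from above (+ about z) by 60 deg, past a sprung catch half way (0.2 N m), till its bar lies along this x axis; it lifts out between -8 and +6 deg (end stop at +6)
- socket_a (a point): centre of the floor of the near bayonet socket, closer to the robot, 20 mm above the bench. White, 100 mm outer, 60 mm bore, rim 33 mm above this point; two gaps in the rim along the manifold's +x and -x, marked blue, let the lugs through. Lift a cartridge at least 60 mm straight up to pass over the rim with room
- socket_b (a point): centre of the floor of the far bayonet socket, further from the robot, 20 mm above the bench. White, 100 mm outer, 60 mm bore, rim 33 mm above this point; two gaps in the rim along the manifold's +x and -x, marked blue, let the lugs through. Lift a cartridge at least 60 mm straight up to pass over the rim with room
- filter_a: spent filter cartridge upright in socket_a, white with tan band, 160 g. Origin: centre of underside, z up its axis. Barrel 54 mm diameter, z 0-62 mm; two lugs along its +x and -x to 39 mm from the axis (13 wide, z 12-22). Locked at the start: its x axis at about -60 deg to the manifold's x; lugs under the socket's tabs, so it cannot be lifted
- filter_b: spent filter cartridge upright in socket_b, white with tan band, 160 g. Origin: centre of underside, z up its axis. Barrel 54 mm diameter, z 0-62 mm; two lugs along its +x and -x to 39 mm from the axis (13 wide, z 12-22). Locked at the start: its x axis at about -60 deg to the manifold's x; lugs under the socket's tabs, so it cannot be lifted
- filter_a_grip (a point): black bar grip on top of filter_a, this point at its centre, 79 mm above the cartridge's origin; axes as the cartridge's. Bar 60 mm long along x, 16 mm thick along y, 34 mm high (z 62-96 mm of the cartridge); grip across the thickness with the fingertips above the barrel's top (z 62)
- filter_b_grip (a point): black bar grip on top of filter_b, this point at its centre, 79 mm above the cartridge's origin; axes as the cartridge's. Bar 60 mm long along x, 16 mm thick along y, 34 mm high (z 62-96 mm of the cartridge); grip across the thickness with the fingertips above the barrel's top (z 62)
- used_tray0: used test-strip tray, a closed rigid box, 110 mm (x) by 44 mm (y) by 32 mm high, 70 g, pale grey-white with two rows of coloured dots on top; lies flat on the bench. Origin: centre of its underside. May be absent
- used_tray1: used test-strip tray, a closed rigid box, 110 mm (x) by 44 mm (y) by 32 mm high, 70 g, pale grey-white with two rows of coloured dots on top; lies flat on the bench. Origin: centre of its underside. May be absent
- used_tray2: used test-strip tray, a closed rigid box, 110 mm (x) by 44 mm (y) by 32 mm high, 70 g, pale grey-white with two rows of coloured dots on top; lies flat on the bench. Origin: centre of its underside. May be absent
- used_tray3: used test-strip tray, a closed rigid box, 110 mm (x) by 44 mm (y) by 32 mm high, 70 g, pale grey-white with two rows of coloured dots on top; lies flat on the bench. Origin: centre of its underside. May be absent
- fresh_tray: unused test-strip tray, same shape and size as the used ones (110 x 44 x 32 mm) but solid blue with blank white dots; stays on the bench. Origin: centre of its underside
- dishes_black: bystander: stack of black culture dishes, 63 mm across, 42 mm high; origin at the centre of its underside
- dishes_agar: bystander: stack of tan culture dishes, 63 mm across, 42 mm high; origin at the centre of its underside

How it is judged (in metres and radians):
On the way, in this order (a step that is already met when the one before it is completed fails the run):
1. both filter cartridges and every used tray are inside the tote, while the tote is still short of the bay's buffer (x of used_tray0 in the frame of tote between -0.092 and 0.092 m and y of used_tray0 in the frame of tote between -0.127 and 0.127 m and z of used_tray0 in the frame of tote between -0.01 and 0.06 m and x of used_tray1 in the frame of tote between -0.092 and 0.092 m and y of used_tray1 in the frame of tote between -0.127 and 0.127 m and z of used_tray1 in the frame of tote between -0.01 and 0.06 m and x of used_tray2 in the frame of tote between -0.092 and 0.092 m and y of used_tray2 in the frame of tote between -0.127 and 0.127 m and z of used_tray2 in the frame of tote between -0.01 and 0.06 m and x of used_tray3 in the frame of tote between -0.092 and 0.092 m and y of used_tray3 in the frame of tote between -0.127 and 0.127 m and z of used_tray3 in the frame of tote between -0.01 and 0.06 m and x of filter_a in the frame of tote between -0.092 and 0.092 m and y of filter_a in the frame of tote between -0.127 and 0.127 m and z of filter_a in the frame of tote between -0.01 and 0.06 m and x of filter_b in the frame of tote between -0.092 and 0.092 m and y of filter_b in the frame of tote between -0.127 and 0.127 m and z of filter_b in the frame of tote between -0.01 and 0.06 m and y of tote in the frame of bay_home below -0.06 m), for 0.2 s.
2. the loaded tote is fully home in the bay (x of used_tray0 in the frame of tote between -0.092 and 0.092 m and y of used_tray0 in the frame of tote between -0.127 and 0.127 m and z of used_tray0 in the frame of tote between -0.01 and 0.06 m and x of used_tray1 in the frame of tote between -0.092 and 0.092 m and y of used_tray1 in the frame of tote between -0.127 and 0.127 m and z of used_tray1 in the frame of tote between -0.01 and 0.06 m and x of used_tray2 in the frame of tote between -0.092 and 0.092 m and y of used_tray2 in the frame of tote between -0.127 and 0.127 m and z of used_tray2 in the frame of tote between -0.01 and 0.06 m and x of used_tray3 in the frame of tote between -0.092 and 0.092 m and y of used_tray3 in the frame of tote between -0.127 and 0.127 m and z of used_tray3 in the frame of tote between -0.01 and 0.06 m and x of filter_a in the frame of tote between -0.092 and 0.092 m and y of filter_a in the frame of tote between -0.127 and 0.127 m and z of filter_a in the frame of tote between -0.01 and 0.06 m and x of filter_b in the frame of tote between -0.092 and 0.092 m and y of filter_b in the frame of tote between -0.127 and 0.127 m and z of filter_b in the frame of tote between -0.01 and 0.06 m and y of tote in the frame of bay_home between -0.01 and 0.006 m and x of tote in the frame of bay_home between -0.015 and 0.015 m and z of tote in the frame of bay_home below 0.008 m and angle between the y axis of tote and the y axis of track, either way round below 0.06 rad), for 0.2 s.
At the end, for the whole second after the job is handed in: Both cartridges and all used trays lie in the tote (their origins within its walls and below its rim, 60 mm), and the tote stands on the rollers within 10 mm of fully home against the buffer, straight, all at rest (all of step 2 and linear speed of each of tote, used_tray0, used_tray1, used_tray2, used_tray3, filter_a, filter_b below 0.02 m/s); the robot touches nothing.
It fails at once if the tote is lifted off the rollers (more than 25 mm) or tipped (z of tote in the frame of track above 0.07 m or angle between tote's own z axis and vertical above 0.35 rad).
It fails at once if the blue unused tray is moved more than 40 mm (distance of fresh_tray from where it was at the start of the episode above 0.04 m).
It fails at once if another bystander (a culture dish stack) is moved more than 40 mm or knocked over (distance of any of dishes_black, dishes_agar from where it was at the start of the episode above 0.04 m or angle between any of fresh_tray, dishes_black, dishes_agar's own z axis and vertical above 0.5 rad).
Of used_tray0, used_tray1, used_tray2, used_tray3 only 2 to 4 are there at a start; the rules pass over those that are not, and their reading is None.
At some moment in a run one of used_tray0, used_tray1, used_tray2, used_tray3 may be knocked a few centimetres aside while the robot is not near it.
It also fails if it takes over 210 s, if anything falls off the work surface, if the arm or the gripper's body presses on something with over 40 N, if the wrist force passes 120 N, or if a joint passes its speed limit or range.

### The arm

A 7-joint arm with a two-finger parallel gripper is mounted at the origin on the work surface. World frame = base frame: x ahead of the robot, y to its left, z up, the work surface at z = 0. Lengths are in m, angles in degrees, forces in N, time in s.
With the tool pointing down it reaches from about 0.35 to 0.775 m from the base axis. Payload 3.1 kg.
Tool frame: the origin (TCP) lies on the centre line of the jaws, within the pads' length; the fingertips stand 17 mm ahead of it and the grasp point (between the pads) lies 2 mm behind it (robot.tip_reach is the distance from the TCP to the fingertips, in m); z points along the fingers, y is the line along which they close (so a half turn about z gives the same grasp; the last joint's range is limited). The gripper opens to 85 mm and grips with 20 to 120 N. Pads are 22 mm wide; open, the fingers measure 114 mm over their backs; the gripper's body (76 mm by 85 mm) begins 54 mm behind the grasp point. The pads swing forward as they close: fully open they stand 13 mm farther back than shut.
Start: joints at [-75.957, 17.813, 0.802, 86.603, -0.252, 75.585, -1.558], TCP at [0.156, 0.528, 0.248] pointing down, gripper open.
Joint ranges: [-154.91, 154.91], [-16.99, 109.72], [-72.82, 74.43], [7.12, 147.25], [-82.49, 262.49], [11.32, 116.49], [-174.64, 174.64]. Speed limits (degrees/s): [159.86, 159.86, 180, 180, 180, 180, 180].

### API

Orientations are given as [roll, pitch, yaw] about the fixed x, y, z axes, in that order (R = Rz(yaw) Ry(pitch) Rx(roll)).
In Python, from station import robot, fingers, vision, workorder, recognise gives the robot as it stands. Calls block until the motion is done:
- robot.move_to(position, orientation): joint-space move of the TCP to a pose.
- robot.line_to(position, orientation=None, velocity=0.15, f_stop=None): straight line of the TCP; orientation=None keeps the orientation; velocity is the mean speed in m/s. With f_stop (N) it stops when the force on the tool has changed by that much, and returns True; else False.
- robot.move_j(angles): joint-space move.
- fingers.gripper_to(opening, force=None): opening from 0.0 (shut) to 1.0 (fully open); force is the grip in N (None keeps the last); returns when the fingers have stopped.
- robot.pause(seconds).
- robot.inverse_kinematics(position, orientation): joint angles nearest the present ones, or None.
- vision.grab_frame(name): name is "scene" or "top" or "wrist"; returns the picture (400x640x3 uint8, red, green, blue); there is no depth.
- vision.calibration(name): a dict with "mtx" (3x3 intrinsics, pixels), "extrinsics" (4x4, takes a point from world to camera coordinates); the wrist camera has in their place "T_tool_cam" (4x4, takes a point from camera to tool coordinates, whose origin is the TCP and whose axes are the flange's). Camera axes: x right, y up, looking along -z (the intrinsics and any distortion apply to the point x, -y, -z); pixel columns grow to the right and rows downward; lengths in m; the calibration is good to about 2 mm. A picture is of the moment at which its call begins: read the wrist's pose just before it. calibration takes no time and is no camera call.
A pose or a line that the arm cannot do raises robot.PlanningError and nothing moves.
- workorder.close_job(): hands the job in; it is judged then, once.
Trained networks look in the newest picture that a camera, given by its name, has taken for a name from the list of things; names that differ only in an ending like _2 or _b are one class to them, and where a whole thing is asked for, a point or a joint stands for the part that bears it (a point fixed in the world has none). Each returns a list of dicts, best first, with "p" (0 to 1); they miss things now and then, are a little off and sometimes report something else, mostly with a low value. They report only what shows in the picture. A call takes as long as a camera call.
- recognise(label, camera): "rect" ([centre column, centre row, width, height] in pixels, round what is visible of it).
Readings, each from a call of its own:
- robot.current_time_s(): time.
- robot.current_joint_positions(): joint angles.
- robot.current_dq(): joint speeds.
- robot.current_joint_torque(): joint torques, N m.
- robot.current_tool_pos(): TCP position.
- robot.current_eef_rot(): TCP orientation.
- robot.current_contact_force(): force on the tool from outside, world axes, zero at the start.
- robot.current_torque(): the same for the moment, N m.
- robot.current_finger_gap(): opening from 0.0 (shut) to 1.0 (fully open).
- robot.current_gripper_force(): force on a finger pad.
Only numpy, scipy, OpenCV 4.12 (cv2) and the standard library are available. Lean on these libraries where they do the work, as an engineer would, in place of code of your own. Each camera call takes 0.05 s, during which the arm holds its last target. There are 200 camera calls.

## Working session

There is one attempt and no reset: what is moved stays moved. The work goes in short steps, each a Python script; the robot and the scene stay as the last script left them, time stands still between calls to the robot, and variables do not carry over. Pictures are saved under pics/ and viewed, at most 14 in all, crops included, and the job is handed in when it is done.

```bash
ls; mkdir -p pics
python3 - <<'E'
from station import robot, fingers, vision, workorder, recognise
import cv2
for n in ["scene","top"]:
    im=vision.grab_frame(n); cv2.imwrite(f"pics/{n}0.png",cv2.cvtColor(im,cv2.COLOR_RGB2BGR))
    c=vision.calibration(n); print(n,{k:(v.round(3).tolist() if hasattr(v,'round') else v) for k,v in c.items()})
    for l in ["track","tote","manifold","filter_a","filter_a_grip","used_tray0","fresh_tray","dishes_black","dishes_agar"]:
        print(l,[([round(x) for x in d["rect"]],round(d["p"],2)) for d in recognise(l,n)])
print(vision.calibration("wrist"))
print(robot.current_tool_pos(),robot.current_eef_rot(),robot.current_time_s())
E
```

```text
pics
scene {'mtx': [[453.697, 0.0, 309.686], [0.0, 453.697, 198.731], [0.0, 0.0, 1.0]], 'extrinsics': [[-0.141, 0.99, -0.008, 0.087], [-0.502, -0.065, 0.863, 0.128], [0.853, 0.126, 0.506, -1.784], [0.0, 0.0, 0.0, 1.0]]}
track [([287, 251, 239, 84], 0.61)]
tote [([239, 235, 113, 58], 0.59), ([461, 244, 23, 33], 0.55)]
manifold [([470, 252, 98, 74], 0.59)]
filter_a [([459, 245, 26, 32], 0.97), ([442, 212, 20, 27], 0.83), ([241, 235, 116, 63], 0.27)]
filter_a_grip [([441, 214, 20, 30], 0.97)]
used_tray0 []
fresh_tray [([468, 253, 96, 78], 0.54), ([293, 211, 10, 16], 0.51)]
dishes_black [([178, 201, 20, 15], 0.69)]
dishes_agar [([408, 210, 19, 22], 0.58)]
top {'mtx': [[396.288, 0.0, 324.559], [0.0, 396.288, 201.978], [0.0, 0.0, 1.0]], 'extrinsics': [[0.003, -1.0, -0.013, -0.03], [0.999, 0.002, 0.054, -0.445], [-0.054, -0.013, 0.998, -1.388], [0.0, 0.0, 0.0, 1.0]]}
track [([330, 155, 185, 74], 0.96)]
tote [([374, 155, 79, 61], 0.66)]
manifold [([200, 176, 64, 86], 0.73), ([330, 157, 188, 71], 0.49)]
filter_a [([201, 165, 16, 17], 0.79), ([209, 206, 17, 16], 0.59)]
filter_a_grip [([210, 20
[... 227 characters left out ...]
6, 210, 16, 29], 0.55)]
dishes_agar [([240, 233, 20, 17], 0.61), ([375, 211, 15, 33], 0.27)]
{'mtx': array([[347.66793497,   0.        , 323.19968971],
       [  0.        , 347.66793497, 204.08452359],
       [  0.        ,   0.        ,   1.        ]]), 'T_tool_cam': array([[-6.04853794e-04,  9.47353004e-01,  3.20190443e-01,
         8.16687542e-02],
       [ 9.99999730e-01,  7.06399861e-04, -2.00994131e-04,
         1.20824915e-04],
       [-4.16594877e-04,  3.20190235e-01, -9.47353176e-01,
        -1.25607751e-01],
       [ 0.00000000e+00,  0.00000000e+00,  0.00000000e+00,
         1.00000000e+00]])}
[0.15557544 0.52753526 0.24830561] [-1.79999624e+02  1.78421504e-03  1.63569762e+02] 1.0
```

Run:
```python
import cv2
a=cv2.imread("pics/top0.png"); cv2.imwrite("pics/t1.png",cv2.resize(a[100:280,150:510],(800,400),interpolation=cv2.INTER_CUBIC))
a=cv2.imread("pics/scene0.png"); cv2.imwrite("pics/s1.png",cv2.resize(a[150:350,150:550],(800,400),interpolation=cv2.INTER_CUBIC))
```

```text
(no output)
```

View pics/t1.png

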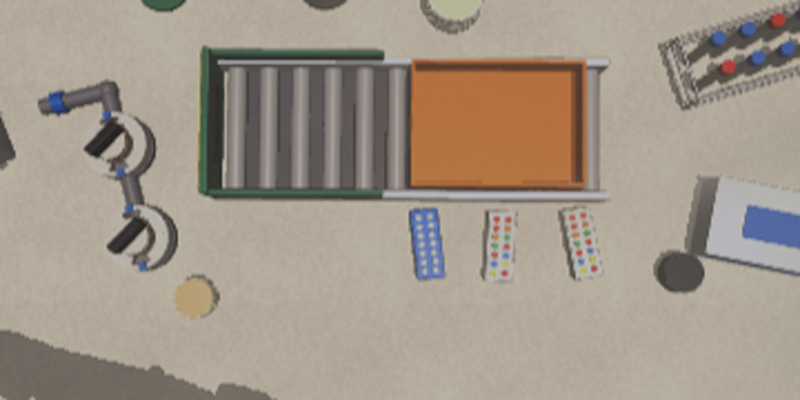

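View pics/s1.png

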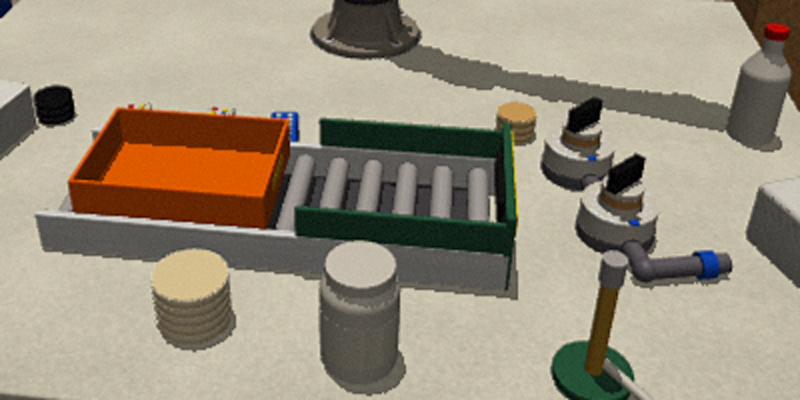

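The top view shows two used trays (full-frame about (375,211) and (412,209)), with the fresh blue tray at (341,210). The tote is empty at (374,155), and the filters are at (197,163) and (208,207). Next come helper functions and a closer look with the wrist camera.

```bash
cat > h.py <<'E'
from station import robot, fingers, vision, workorder, recognise
import numpy as np, cv2
from scipy.spatial.transform import Rotation as R
def cam(name):
    c=vision.calibration(name); K=c["mtx"]
    if name=="wrist":
        T=np.eye(4); T[:3,:3]=R.from_euler("xyz",robot.current_eef_rot(),degrees=True).as_matrix(); T[:3,3]=robot.current_tool_pos()
        W=T@c["T_tool_cam"]
    else: W=np.linalg.inv(c["extrinsics"])
    return K,W
def grab(name,save=None):
    kw=cam(name); im=vision.grab_frame(name)
    if save: cv2.imwrite(f"pics/{save}.png",cv2.cvtColor(im,cv2.COLOR_RGB2BGR))
    return im,kw
def unproj(px,z,kw):
    K,W=kw; px=np.atleast_2d(np.asarray(px,float))
    d=np.c_[(px[:,0]-K[0,2])/K[0,0],-(px[:,1]-K[1,2])/K[1,1],-np.ones(len(px))]@W[:3,:3].T
    o=W[:3,3]; return (o+d*((z-o[2])/d[:,2])[:,None])[:,:2]
def proj(P,kw):
    K,W=kw; p=(np.atleast_2d(P)-W[:3,3])@W[:3,:3]
    return np.c_[K[0,0]*p[:,0]/-p[:,2]+K[0,2],K[1,1]*p[:,1]/p[:,2]+K[1,2]]
def rect_fit(mask,z,kw):
    "min-area rect in world (mm) of mask pixels lying at height z: centre, long side, short side, long-axis angle deg"
    ys,xs=np.nonzero(mask); p=unproj(np.c_[xs,ys],z,kw).astype(np.float32)
    b=cv2.boxPoints(cv2.minAreaRect(p)); e=[b[1]-b[0],b[2]-b[1]]; e.sort(key=np.linalg.norm)
    return b.mean(0),np.linalg.norm(e[1]),np.linalg.norm(e[0]),np.degrees(np.arctan2(e[1][1],e[1][0]))%180
def down(yaw): # tool pointing down; yaw of tool x axis
    return [180,0,yaw]
E
python3 - <<'E'
from h import *
im,kw=grab("top")
for n,p,z in [("used",(375,211),.032),("used",(412,209),.032),("fresh",(341.5,209.5),.032),("fa",(208,207),.116),("fb",(197,163),.116),("black",(456,222),.042),("agar",(238,234),.042),("trackTL",(241,123),.103),("toteBL",(336,184),.105),("toteBR",(414,184),.105),("toteTL",(336,127),.105),("toteTR",(414,127),.105)]:
    print(n,unproj(p,z,kw)[0].round(3))
p=unproj((395,190),.03,kw)[0]
fingers.gripper_to(1.0,60)
for yaw in (180,0):
  for x in (.4,.36,.33): print(yaw,x,robot.inverse_kinematics([x,-.2,.35],down(yaw)))
E
```

```text
used [ 0.413 -0.205]
used [ 0.42  -0.333]
fresh [ 0.418 -0.088]
fa [0.422 0.352]
fb [0.567 0.391]
black [ 0.375 -0.481]
agar [0.332 0.269]
trackTL [0.704 0.25 ]
toteBL [ 0.499 -0.068]
toteBR [ 0.5   -0.325]
toteTL [ 0.69  -0.068]
toteTR [ 0.69  -0.327]
180 0.4 [ -8.23648294   3.16828664  34.81575527  90.74041278  -1.81135716
  86.65925063 116.6437919 ]
180 0.36 [-31.33119463  -4.10993564  55.28847551  95.60053514   3.38300092
  86.74822628 113.69607035]
180 0.33 [ -5.74038694  -5.82353715  31.35021015  98.06706749   3.03038605
  86.9151972  115.3150295 ]
0 0.4 [-29.38977348   3.8915679   58.04804038  91.24002363  -3.30672962
  86.70373014 -61.21080766]
0 0.36 [-45.52417058  -7.09923338  66.46888561  95.77321021   6.51464093
  87.09225236 -69.54901708]
0 0.33 [-44.59234376 -14.5364511   60.09805907  98.69871193  12.57042182
  88.69865991 -75.5965527 ]
```

```bash
cat >> h.py <<'E'
def trays(kw,im,n=5):
    "coloured-dot clusters -> tray poses"
    hsv=cv2.cvtColor(im,cv2.COLOR_RGB2HSV); h,s,v=cv2.split(hsv)
    z=.032; b=cv2.inRange(hsv,(0,110,60),(180,255,255))
    K,W=kw; k=int(.018*K[0,0]/(W[2,3]-z))|1
    cl=cv2.morphologyEx(b,cv2.MORPH_CLOSE,np.ones((k,k)))
    n,lab,st,ce=cv2.connectedComponentsWithStats(cl); out=[]
    for i in range(1,n):
        m=(lab==i)&(b>0)
        if m.sum()<30: continue
        c,L,S,a=rect_fit(m,z,kw)
        if .07<L<.12 and .015<S<.05: out.append((c.round(4),round(L,3),round(S,3),round(a,1),np.median(h[m]),np.std(h[m].astype(float)).round(),ce[i].round()))
    return out
E
python3 - <<'E'
from h import *
robot.move_to([.43,-.25,.25],down(0))
im,kw=grab("wrist","w1"); [print(t) for t in trays(kw,im)]
im,kw=grab("top","t2")
print(robot.current_time_s())
E
```

```text
(array([ 0.4204, -0.0899], dtype=float32), np.float32(0.108), np.float32(0.043), np.float32(6.2), np.float64(111.0), np.float64(1.0), array([167., 179.]))
(array([ 0.4209, -0.3313], dtype=float32), np.float32(0.093), np.float32(0.027), np.float32(10.8), np.float64(13.0), np.float64(35.0), array([404., 181.]))
(array([ 0.4153, -0.2028], dtype=float32), np.float32(0.093), np.float32(0.027), np.float32(176.0), np.float64(10.0), np.float64(35.0), array([279., 185.]))
4.2667
```

View pics/w1.png

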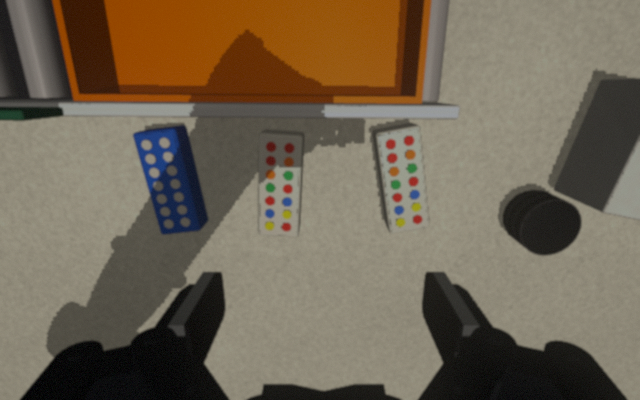

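View pics/top0.png

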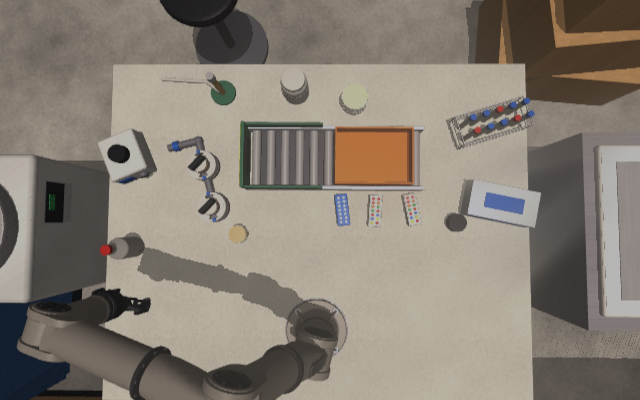

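The wrist view agrees: used trays at (280,185) and (402,178), the blue one at (167,179), and the full top view shows no other trays. I'll load the trays first.

```bash
cat >> h.py <<'E'
TOTE=np.array([.595,-.197])
def place_tray(ty):
    x,y=TOTE+[0,ty]
    robot.line_to([x,y,.2],down(0),velocity=.25)
    robot.line_to([x,y,.12],velocity=.2); hit=robot.line_to([x,y,.074],velocity=.06,f_stop=8)
    fingers.gripper_to(.66); robot.line_to([x,y,.2],velocity=.2); return hit
def pick_tray(c,a):
    a=(a+90)%180-90
    robot.move_to([c[0],c[1],.12],down(a)); fingers.gripper_to(1.0)
    robot.line_to([c[0],c[1],.022],velocity=.12)
    fingers.gripper_to(0,50); robot.line_to([c[0],c[1],.2],velocity=.2)
    return robot.current_finger_gap()
E
python3 - <<'E'
from h import *
try:
    print(pick_tray((.4209,-.3313),10.8)); print(place_tray(-.075))
except robot.PlanningError as e: print("ERR",e)
robot.move_to([.43,-.25,.25],down(0)); fingers.gripper_to(1.0)
im,kw=grab("wrist","w2"); [print(t) for t in trays(kw,im)]
im,kw=grab("top","t3")
print(robot.current_time_s())
E
```

```text
0.5040239540889677
True
(array([ 0.4205, -0.0901], dtype=float32), np.float32(0.108), np.float32(0.043), np.float32(6.4), np.float64(111.0), np.float64(1.0), array([165., 179.]))
(array([ 0.4151, -0.2027], dtype=float32), np.float32(0.093), np.float32(0.027), np.float32(176.2), np.float64(10.5), np.float64(35.0), array([277., 185.]))
12.05
```

View pics/w2.png

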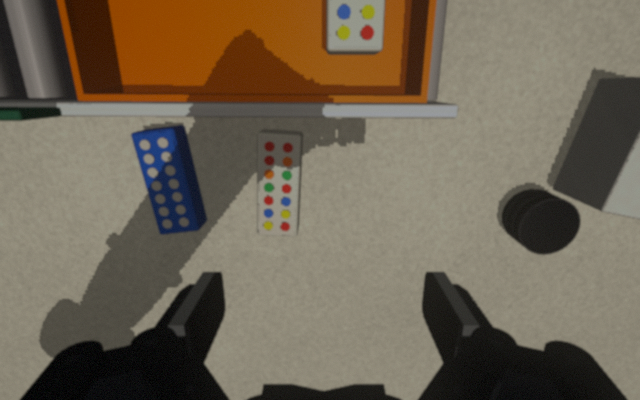

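Run:
```python
from h import *
try:
    print(pick_tray((.4151,-.2027),176.2)); print(place_tray(-.005))
except robot.PlanningError as e: print("ERR",e)
im,kw=grab("wrist"); 
robot.move_to([.49,.365,.35],down(0)); fingers.gripper_to(1.0)
im,kw=grab("wrist","w3")
for l in ("filter_a_grip","socket_a","manifold"): print(l,[(np.round(d["rect"]),round(d["p"],2),unproj(d["rect"][:2],.115,kw)[0].round(3)) for d in recognise(l,"wrist")])
im,kw=grab("top","t4"); [print(t) for t in trays(kw,im)]
print([(np.round(d["rect"]),round(d["p"],2)) for d in recognise("used_tray0","top")])
print(robot.current_time_s())
```

```text
0.5064235521361024
False
filter_a_grip [(array([328., 213.,  44.,  64.]), 0.88, array([0.441, 0.36 ])), (array([271., 122., 183., 243.]), 0.22, array([0.54 , 0.417]))]
socket_a [(array([274., 121., 189., 242.]), 0.9, array([0.54 , 0.415]))]
manifold [(array([274., 122., 186., 244.]), 0.86, array([0.539, 0.415]))]
(array([ 0.4184, -0.0894], dtype=float32), np.float32(0.104), np.float32(0.041), np.float32(6.5), np.float64(111.0), np.float64(1.0), array([342., 209.]))
[(array([390., 153.,  16.,  36.]), 0.97), (array([378., 160.,  15.,  34.]), 0.97), (array([239., 233.,  20.,  17.]), 0.53)]
21.65
```

View pics/w3.png

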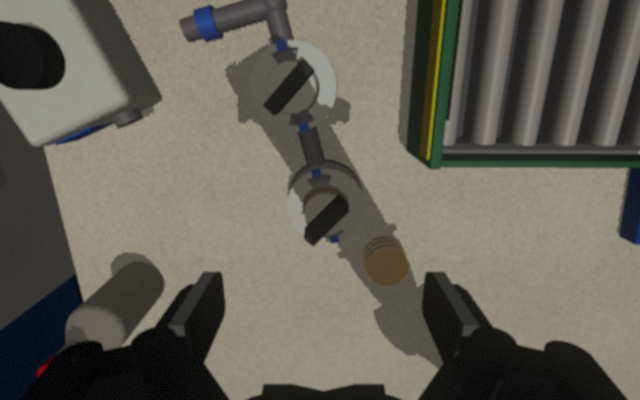

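View pics/t4.png

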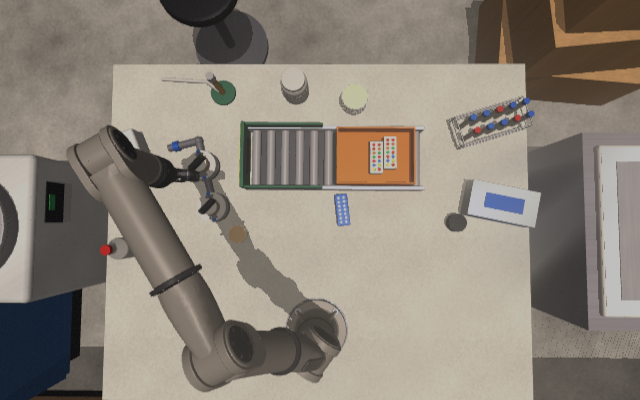

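Both trays are in the tote at (390,153) and (376,158), closer together than I planned. I'll measure them, and get the filter bars accurately too.

Run:
```python
from h import *
kw=cam("top"); print(unproj([(390,153),(376,158)],.082,kw).round(3))
im=cv2.imread("pics/t4.png"); hsv=cv2.cvtColor(im,cv2.COLOR_BGR2HSV)
m=cv2.inRange(hsv,(5,180,80),(18,255,255)); n,lab,st,ce=cv2.connectedComponentsWithStats(m); i=1+np.argmax(st[1:,4])
print(st[i],rect_fit(lab==i,.105,kw))
# bars in wrist view: dark pixels near each bar
robot_kw=cam("wrist"); im=cv2.imread("pics/w3.png"); g=im.max(2)
for box in [(225,30,350,130),(285,165,365,260)]:
    m=np.zeros(g.shape,np.uint8); x0,y0,x1,y1=box; m[y0:y1,x0:x1]=(g[y0:y1,x0:x1]<45)
    n,lab,st,ce=cv2.connectedComponentsWithStats(m); i=1+np.argmax(st[1:,4]); print(st[i],rect_fit(lab==i,.116,robot_kw))
cv2.imwrite("pics/c.png",cv2.resize(np.where((g<45)[20:270,220:380,None],(0,0,255),im[20:270,220:380]).astype(np.uint8),None,fx=2.4,fy=2.4,interpolation=0))
```

```text
[[ 0.607 -0.25 ]
 [ 0.59  -0.203]]Traceback (most recent call last):
  File "<stdin>", line 4, in <module>
    return _wrapfunc(a, 'argmax', axis=axis, out=out, **kwds)
    return bound(*args, **kwds)
ValueError: attempt to get argmax of an empty sequence
```

Run:
```python
from h import *
kw=cam("wrist"); im=cv2.imread("pics/w3.png"); g=im.max(2)
for box in [(225,30,350,130),(285,165,365,260)]:
    m=np.zeros(g.shape,np.uint8); x0,y0,x1,y1=box; m[y0:y1,x0:x1]=(g[y0:y1,x0:x1]<35)
    n,lab,st,ce=cv2.connectedComponentsWithStats(m); i=1+np.argmax(st[1:,4]); print(st[i],rect_fit(lab==i,.116,kw))
for z,T in [(.053,[(282,44),(304,127)]),(.053,[(317,172),(334,240)])]: print("blue",unproj(T,z,kw).round(3))
cv2.imwrite("pics/c.png",cv2.resize(im[20:270,220:380],None,fx=2.4,fy=2.4,interpolation=2))
```

```text
[265  65  43  49 763] (array([0.5701147 , 0.40106973], dtype=float32), np.float32(0.05179351), np.float32(0.014616766), np.float32(136.84935))
[306 195  42  49 825] (array([0.43338278, 0.36233792], dtype=float32), np.float32(0.061162222), np.float32(0.020101374), np.float32(136.68643))
blue [[0.618 0.411]
 [0.527 0.388]]
blue [[0.472 0.373]
 [0.38  0.351]]
```

View pics/c.png

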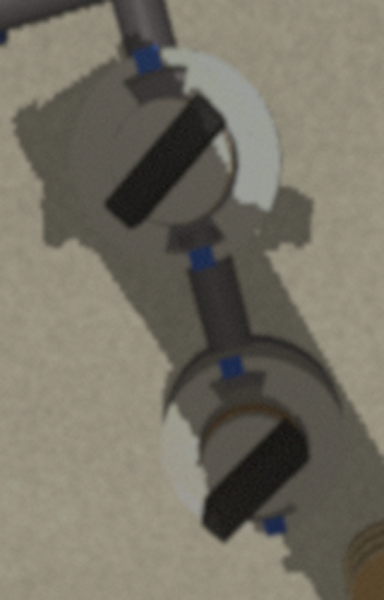

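The blue marks give a manifold angle of about 14.4°, socket a at about (.426,.362) and b at about (.571,.400), with bars at about -44°. I'll take filter_a first and plan the yaw so joint 7 has room for the turn.

```bash
cat >> h.py <<'E'
def unlock(x,y,y0,y1):
    robot.move_to([x,y,.18],down(y0)); fingers.gripper_to(.5,100)
    robot.line_to([x,y,.103],velocity=.08,f_stop=15); fingers.gripper_to(0,100)
    print("gap",robot.current_finger_gap(),"F",np.round(robot.current_contact_force(),1),"z",robot.current_tool_pos()[2].round(4))
    for yaw in np.linspace(y0,y1,7)[1:]:
        robot.line_to([x,y,.103],down(yaw),velocity=.05)
        print(round(yaw),"tau",np.round(robot.current_torque(),2)[2],end="; ")
    print("\nrot",np.round(robot.current_eef_rot(),1),robot.current_joint_positions().round(0))
E
python3 - <<'E'
from h import *
for y in (-44,15,90,136,195,270): 
    q=robot.inverse_kinematics([.426,.362,.103],down(y)); print(y,None if q is None else q.round(0))
unlock(.426,.3625,-44,14.5)
up=robot.line_to([.426,.3625,.12],velocity=.03,f_stop=12)
print(up,robot.current_contact_force().round(1),robot.current_tool_pos().round(4),robot.current_time_s())
E
```

```text
-44 [ -65.   28.   31.   98.  -17.   59. -162.]
15 [ -58.   27.   22.   97.  -11.   58. -107.]
90 [-48.  26.   8.  97.  -4.  57. -38.]
136 [-42.  26.  -0.  97.   0.  57.   4.]
195 [ -1.  41. -62.  95.  38.  68.  32.]
270 [ -1.  41. -62.  95.  38.  68. 107.]
gap 0.16924023899286056 F [-0.2  0.2  3.5] z 0.1038
-34 tau -0.05; -24 tau 0.16; -15 tau 0.14; -5 tau 0.24; 5 tau 0.1; 14 tau 0.03; 
rot [-1.799e+02 -1.000e-01  1.420e+01] [ -55.   26.   17.   97.   -9.   58. -110.]
False [-0.1 -0.2 -2.7] [0.4259 0.3624 0.1199] 26.9917
```

```bash
cat >> h.py <<'E'
def place_filter(tx,ty,yaw):
    p=np.array(robot.current_tool_pos()); 
    robot.line_to([p[0],p[1],.26],velocity=.12)
    print("gap",robot.current_finger_gap(),"F",np.round(robot.current_contact_force(),1))
    x,y=TOTE+[tx,ty]
    robot.move_to([x,y,.26],down(yaw)); robot.line_to([x,y,.16],velocity=.15)
    print("touch",robot.line_to([x,y,.130],velocity=.04,f_stop=6),robot.current_tool_pos().round(3))
    fingers.gripper_to(.5); robot.line_to([x,y,.26],velocity=.2)
E
python3 - <<'E'
from h import *
place_filter(.045,.075,90)
robot.move_to([.48,.35,.35],down(90)); 
im,kw=grab("wrist","w4")
im,kw=grab("top","t5"); print(robot.current_joint_positions().round(),robot.current_time_s())
cv2.imwrite("pics/c2.png",cv2.cvtColor(np.hstack([cv2.resize(im[100:200,220:440],None,fx=3.6,fy=3.6)]),cv2.COLOR_RGB2BGR))
E
```

```text
gap 0.1705072560859934 F [ 0.1  0.2 -2.4]
touch True [ 0.64  -0.122  0.134]
[-52.  22.  22.  68.  -8.  91. -32.] 34.8333
```

View pics/c2.png

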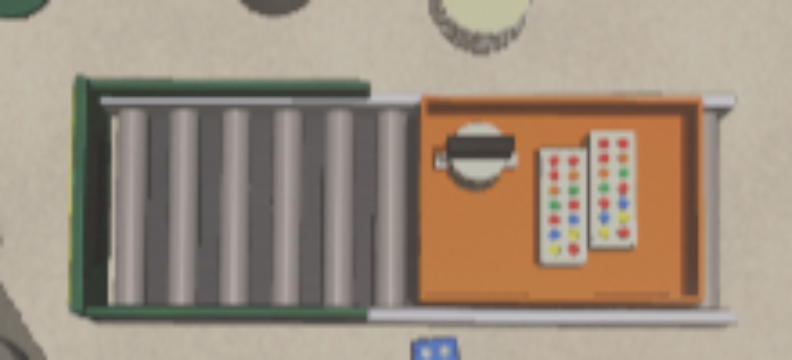

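View pics/w4.png

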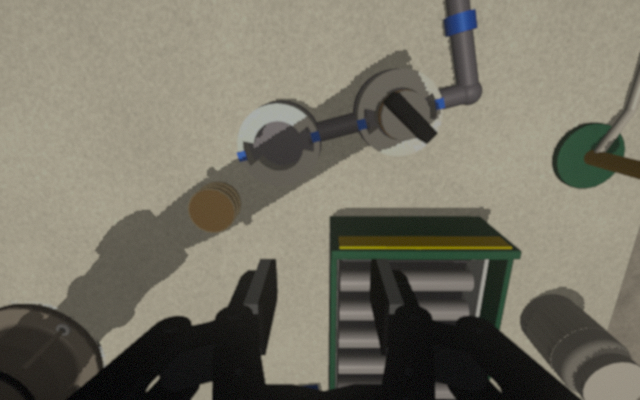

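Filter_a stands upright in the tote at (480,150) in the crop, and there is free space beside it. In the wrist view, filter_b is still in its socket at (405,113). Filter_b is next.

Run:
```python
from h import *
robot.move_to([.571,.4,.26],down(15))
unlock(.571,.4,-44,14.5)
up=robot.line_to([.571,.4,.12],velocity=.03,f_stop=12)
print(up,robot.current_contact_force().round(1),robot.current_tool_pos().round(4),robot.current_time_s())
if not up: place_filter(-.045,.075,90)
im,kw=grab("wrist")
robot.move_to([.45,.1,.35],down(90)); 
im,kw=grab("top","t6"); print(robot.current_time_s())
cv2.imwrite("pics/c3.png",cv2.cvtColor(cv2.resize(im[100:250,220:440],None,fx=3.6,fy=3.6),cv2.COLOR_RGB2BGR))
```

```text
gap 0.1690024461408431 F [1.  0.1 2.8] z 0.104
-34 tau -0.06; -24 tau 0.13; -15 tau 0.08; -5 tau 0.26; 5 tau 0.01; 14 tau 0.04; 
rot [-1.80e+02 -1.00e-01  1.42e+01] [-53.  43.  31.  72. -22.  70. -98.]
False [ 0.2  1.  -1.5] [0.5709 0.3999 0.1198] 41.1167
gap 0.1707640205273292 F [-0.7  0.6 -1.8]
touch True [ 0.55  -0.122  0.134]
48.0583
```

View pics/c3.png

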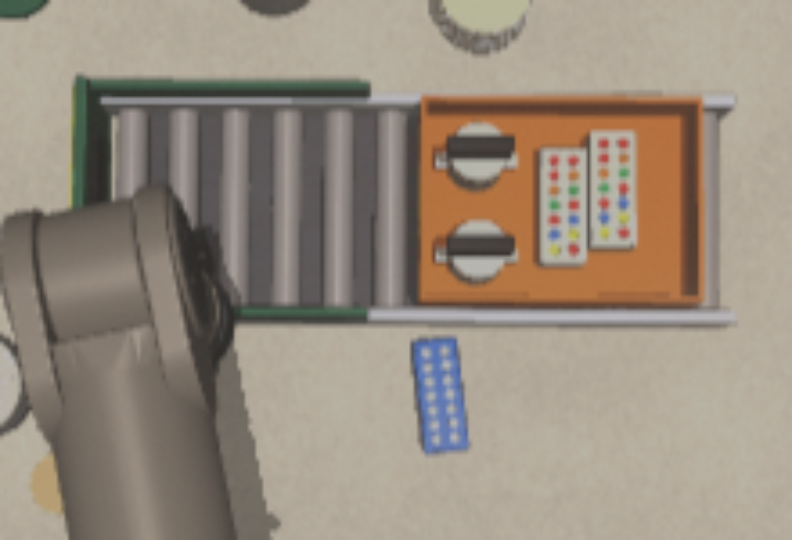

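Everything is loaded. Next I push the tote home from its -y end.

Run:
```python
from h import *
x=.595
for yaw in (-90,90):
    print(yaw,robot.inverse_kinematics([x,-.385,.085],down(yaw)) is not None)
robot.move_to([.45,-.2,.3],down(90)); fingers.gripper_to(0,40)
robot.move_to([x,-.385,.26],down(90))
robot.line_to([x,-.385,.085],velocity=.12)
print(robot.line_to([x,-.2,.085],velocity=.04,f_stop=12),robot.current_tool_pos().round(3))
print(robot.line_to([x,.03,.085],velocity=.035,f_stop=12),robot.current_tool_pos().round(3),robot.current_contact_force().round(1))
im,kw=grab("top","t7"); print(robot.current_time_s())
cv2.imwrite("pics/c4.png",cv2.cvtColor(cv2.resize(im[100:250,220:440],None,fx=3.6,fy=3.6),cv2.COLOR_RGB2BGR))
```

```text
-90 True
90 True
False [ 0.595 -0.2    0.085]
True [ 0.595 -0.039  0.085] [ 1.3 -0.5  1.5]
61.2833
```

View pics/c4.png

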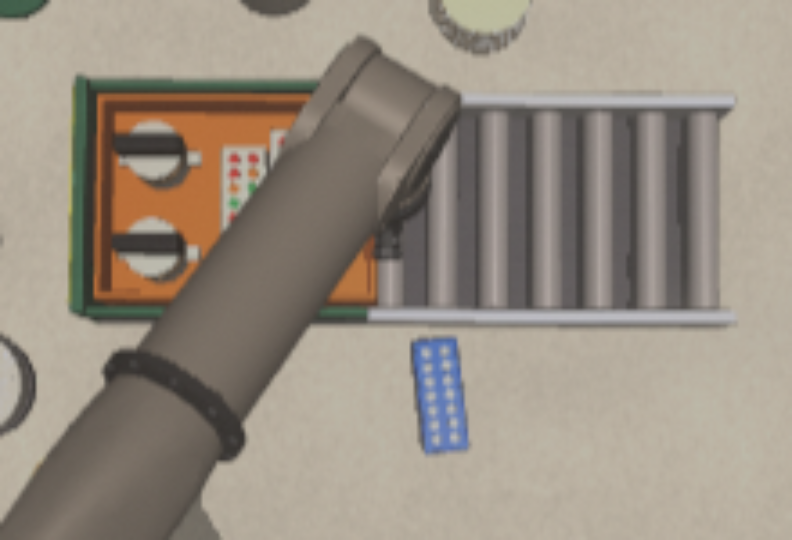

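The tote is at the buffer. I'll press it once more, gently, then retreat and check.

Run:
```python
from h import *
x=.595
y=robot.current_tool_pos()[1]
print(robot.line_to([x,y+.04,.085],velocity=.01,f_stop=10),robot.current_tool_pos().round(4),robot.current_contact_force().round(1))
yc=robot.current_tool_pos()[1]
robot.line_to([x,yc-.05,.085],velocity=.03); robot.line_to([x,yc-.05,.25],velocity=.15)
robot.move_to([.42,-.3,.3],down(90)); robot.pause(.5)
im,kw=grab("top","t8"); print(robot.current_time_s())
cv2.imwrite("pics/c5.png",cv2.cvtColor(cv2.resize(im[100:250,220:440],None,fx=3.6,fy=3.6),cv2.COLOR_RGB2BGR))
```

```text
True [ 0.5946 -0.0393  0.0846] [ 1.  -0.1 -1.1]
67.2583
```

View pics/c5.png

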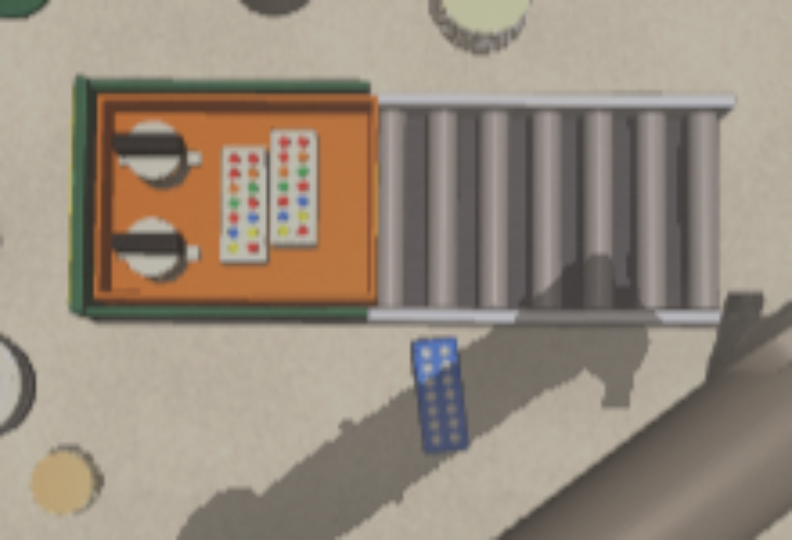

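Run:
```python
from h import *
kw=cam("top"); im=cv2.cvtColor(cv2.imread("pics/t8.png"),cv2.COLOR_BGR2HSV)
m=cv2.inRange(im[100:200,220:440],(0,130,90),(25,255,255)); 
n,lab,st,ce=cv2.connectedComponentsWithStats(m); i=1+np.argmax(st[1:,4]); s=st[i]; print(s)
L=220+s[0]-.5; Rr=220+s[0]+s[2]-.5; r=155
print("tote y edges",unproj([(L,r),(Rr,r)],.105,kw)[:,1])
print("green outer",unproj([(220+72/3.6,r)],.103,kw)[0,1],"rail end",unproj([(220+735/3.6,r-27)],.058,kw)[0,1],unproj([(220+735/3.6,r+33)],.058,kw)[0,1])
print("cheek -y end (track y40)",unproj([(220+369/3.6,125)],.103,kw)[0,1],unproj([(220+367/3.6,187)],.103,kw)[0,1])
```

```text
[  26   26   79   58 2836]
tote y edges [ 0.23329564 -0.02958426]
green outer 0.25210621768111546 rail end -0.3715435877417788 -0.36933887103233565
cheek -y end (track y40) -0.022584821677551065 -0.021412216406643547
```

The tote measures within about 2 mm of home, and the arm is clear.

```bash
python3 -c "
from station import workorder
print(workorder.close_job())"
```

```text
the job is handed in; nothing more can be done
None
```

The job is handed in: both cartridges and the two used trays I found are in the tote, the tote measured within about 2 mm of home against the buffer, and the blue tray and dish stacks were not touched; no verdict came back.

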